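# Lock the sample jar into the shaker cradle

### The arm

A 6-joint arm with a two-finger parallel gripper is mounted at the origin on the work surface; the furniture and walls round the work are solid. World frame = base frame: x ahead of the robot, y to its left, z up, the work surface at z = 0. Lengths are in m, angles in rad, forces in N, time in s.
With the tool pointing down it reaches from about 0.275 to 0.825 m from the base axis. Payload 5.2 kg.
Tool frame: the origin (TCP) lies midway between the tips of the shut fingers; the grasp point (between the pads) lies 19 mm behind it; y points along the fingers, x is the direction in which the jaws open and shut, and the axes are right-handed (so a half turn about y gives the same grasp; the last joint's range is limited). The gripper opens to 93 mm and grips with 3 to 60 N. Pads are 15 mm wide; open, the fingers measure 128 mm over their backs; the gripper's body (75 mm by 188 mm) begins 65 mm behind the grasp point.
Start: joints at [-1.395, 0.259, 1.535, -0, 1.348, -0.203], TCP at [0.203, -0.511, 0.219] pointing down, gripper open.
Joint ranges: [-3.14, 3.14], [-0.91, 2.08], [0.19, 2.58], [-1.22, 4.36], [0.22, 2.71], [-3.12, 3.12]. Speed limits (rad/s): [2.57, 2.57, 3.14, 3.14, 3.14, 3.14].

### API

Orientations are given as a rotation vector (axis times angle).
In Python, from rig import sensors, get_image, robot, search_frame gives the robot as it stands.
- The arm moves only by the shell command python3 -m jog 'ROWS' [OPENING]. ROWS is JSON, a list that holds one entry, the list of rows, each a list of 6 numbers: the shift along the tool's x, y, z in mm, then the turn, a rotation vector about the tool's x, y, z in degrees. In form: [[[x, y, z, ax, ay, az], ...]]. A call has 1 to 10 rows; each row is the pose to reach, as a shift and turn from the pose commanded when the call began, along the tool's axes at that moment; what a row does not reach only later rows make up. A row lasts 1/10 s, in which the tool goes at most 50 mm and 8.59 degrees, less where a joint would pass 70% of its speed; a pose out of reach is approached as far as the arm can. A call with a gripper value outside its range is refused whole. OPENING is the closure, from -1 (fully open) to 1 (shut), set as the call begins (- or left out, the last holds). The fingers move at their own pace and stop on an object; the grip force is fixed at half the most. Time passes only in rows, so rows that repeat a pose let the fingers close. It gives the time, the measured TCP pose, the force and the opening at its end, in the units of the state.
- sensors.read_state(): the state, without advancing time (a new reading comes with each control period).
- get_image(name): name is "scene" or "top" or "wrist"; returns a dict with "img" (384x512x3 uint8, red, green, blue), "fx", "fy", "cx", "cy" (pixels), "R" (3x3) and "t" (3): a world point X has camera coordinates R X + t; the wrist camera has in their place "T_tool_cam" (4x4, takes a point from camera to tool coordinates, whose origin is the TCP and whose axes are the tool frame's). Camera axes: x right, y down, z forward; pixel columns grow to the right and rows downward; lengths in m; the calibration is good to about 2 mm. A picture is of the moment at which its call begins: read the wrist's pose just before it. There is no depth.
- robot.close_job(): hands the job in, once; it reports no verdict.
Trained networks look in a picture, given as the dict that the camera call returned (one of the last four; its "shot" number tells which), for a name from the list of things; names that differ only in an ending like _2 or _b are one class to them, and where a whole thing is asked for, a point or a joint stands for the part that bears it (a point fixed in the world has none). Each returns a list of dicts, best first, with "conf" (0 to 1); they miss things now and then, are a little off and sometimes report something else, mostly with a low value. They report only what shows in the picture. A call takes as long as a camera call. They do not tell look-alikes from the thing itself.
- search_frame(picture, label): "box" ([left, top, right, bottom] in pixels, round what is visible of it).
The state is a dict: "time_s": time; "joint_positions": joint angles; "joint_vel": joint speeds; "tau": joint torques, N m; "eef_pos": TCP position; "orientation": TCP orientation; "wrist_force": force on the tool from outside, world axes, zero at the start; "wrist_torque": the same for the moment, N m; "grip_width": finger opening in m.
Only numpy, scipy, OpenCV 4.12 (cv2) and the standard library are available. Lean on these libraries where they do the work, as an engineer would, in place of code of your own. Each camera call takes 0.05 s, during which the arm holds its last target.

### The job

Slide the jar gently along the cradle's channel until it is fully home against the end stop. Then press the stud of the seesaw catch down so that the seesaw snaps over its centre, and keep pressing until it is fully home on its own stop, so that the pawl stands up behind the jar; feel your way and never push the jar or the catch with more than about 15 N. Leave the jar standing there and do not disturb the beaker, the vial and the bung beside the cradle.

Things in the scene. Friction and masses are not known exactly. Their poses are not given: they have to be found in the camera images.
- cradle: Fixed aluminium jar cradle, 214 x 104 mm, its place and direction change. Origin: middle of its underside, on the bench; x runs along its channel to the closed end, z up. The channel is 68 mm wide between two grey rails (at |y| 34 to 44 mm, tops at z 60 mm), open above and at x = -115 mm; floor at z 40 mm (shallow groove in its middle), with a slot for the pawl at x -5 to +12 mm.
- jar_home (a point): Point on the channel floor of the cradle where the centre of the jar's underside is when the jar is fully home (cradle x +43, y 0, z 40 mm). The rigid end stop, a grey block 22 mm high across the channel, has its face 32 mm further along x. Axes as the cradle's.
- jar: Round glass jar with a screw lid, 64 mm diameter, 75 mm tall, 0.14 to 0.27 kg, a push of 1 to 6 N slides it. Origin: centre of its underside, z up. It starts standing on the channel floor, 60 to 110 mm short of home.
- pivot (a point): Pivot of the steel seesaw catch (cradle x +3.5, y -60, z 28 mm), axis along the cradle's x. The seesaw lies across the cradle: its pawl (10 mm thick, 16 mm wide) is in the slot of the channel at cradle y = 0; the paddle with the press stud sticks out on the cradle's -y side, the stud 75 mm from the pivot.
- rocker (a joint): Seesaw angle, rad. 0: paddle up, pawl below the floor (starts at 0 to 0.015). 0.47: hard stop, paddle down, pawl 20 mm above the floor, 2.5 mm behind a jar at home; a jar further out blocks it. A spring resists with 6 to 13 N at the stud (rubbing included) before the centre (0.235), then it snaps on by itself but stalls short, near 0.42; press on (2 to 5 N) to the stop, where it stays.
- stud_foot (a point): Point on the paddle's top face from which the press stud rises, 75 mm from the pivot; moves with the seesaw, 35 mm in all. z is along the stud, x along the cradle's x. The stud is a white flat round button, 24 mm diameter, on a thin steel stem. Its top is 10 to 28 mm from this point: set differently each time and NOT measured, so find it by touch. It does not shift on the paddle.
- beaker: Bystander: small glass beaker, 68 x 62 x 75 mm, standing beyond the closed end of the cradle. Origin: centre of its underside.
- vial: Bystander: small screw vial, 30 mm diameter, 58 mm tall, standing on the cradle's +y side. Origin: centre of its underside.
- bung: Bystander: black rubber bung, 32 mm diameter, 26 mm tall, standing on the -y side of the cradle nearer its open end. Origin: centre of its underside.
There are look-alikes about, which are no part of the job. There is more than one size of the jar; the one meant has the size given above.

How it is judged:
By the outcome, as a careful person would: the job done as asked, in the order asked, and still so for the second after the job is handed in, with the robot touching nothing.
It also fails if it takes over 54 s, if anything falls off the work surface, if the arm or the gripper's body presses on something with over 40 N, if the wrist force passes 120 N, or if a joint passes its speed limit or range.

## Working session

There is one attempt and no reset: what is moved stays moved. The work goes in short steps, Python scripts to look and compute and a shell command to move; the robot and the scene stay as the last step left them, time stands still between calls to the robot, and variables do not carry over. Pictures are saved under pics/ and viewed, and the job is handed in when it is done.

```bash
ls; mkdir -p pics; python3 - <<'E'
from rig import sensors,get_image,robot,search_frame
import cv2
s=sensors.read_state();print(s)
for n in("scene","top"):
    p=get_image(n);cv2.imwrite(f"pics/{n}1.png",p["img"][:,:,::-1])
    print(n,p["fx"],p["cx"],p["cy"],p["R"],p["t"])
    for l in("cradle","jar","rocker","stud_foot","beaker","vial","bung"):
        print(l,[(round(d["conf"],2),[round(float(x)) for x in d["box"]]) for d in search_frame(p,l)])
E
```

```text
pics
{'time_s': 0.0, 'joint_positions': array([-1.39481119e+00,  2.59334827e-01,  1.53608645e+00, -1.45519798e-06,
        1.34802945e+00, -2.02810011e-01]), 'joint_vel': array([ 8.18696522e-04, -7.99519520e-05,  5.57825592e-04, -5.79290316e-04,
        4.62156200e-04, -1.83636329e-03]), 'tau': array([-1.57930685e-03, -4.37315905e+01, -2.84001392e+01,  7.16444012e-02,
        4.15788393e-02, -1.19380798e-04]), 'eef_pos': array([ 0.20330645, -0.51043953,  0.21782078]), 'orientation': array([-1.36356008,  0.92669068, -0.92455176]), 'wrist_force': array([0.91096351, 0.36315984, 0.37315965]), 'wrist_torque': array([0.00042332, 0.03405113, 0.0096261 ]), 'grip_width': 0.09280004094463777}
scene 386.0146980234078 253.11384006892894 190.82253409130146 [[-0.89891739 -0.43811383 -0.0019499 ]
 [-0.29739103  0.61343997 -0.7316078 ]
 [ 0.32172364 -0.65707509 -0.68172298]] [0.52210259 0.21331753 0.71606203]
cradle [(0.98, [219, 148, 315, 235])]
jar [(0.71, [275, 166, 306, 205]), (0.7, [275, 236, 301, 258]), (0.67, [334, 178, 358, 202]), (0.33, [217, 147, 317, 233])]
rocker [(0.47, [259, 144, 284, 197])]
stud_foot [(0.62, [260, 150, 283, 195])]
beaker [(0.71, [195, 147, 222, 186]), (0.3, [276, 167, 305, 204])]
vial [(0.6, [275, 167, 304, 205]), (0.56, [216, 208, 234, 232])]
bung [(0.57, [309, 169, 321, 184])]
top 455.52490389178695 253.82092038414052 185.72361807957307 [[-6.52862317e-03 -9.99978509e-01  5.98388036e-04]
 [-9.96017320e-01  6.44954788e-03 -8.89263828e-02]
 [ 8.89206123e-02 -1.17657169e-03 -9.96038022e-01]] [0.01183259 0.56873058 0.9339776 ]
cradle [(0.89, [236, 141, 338, 244])]
jar [(0.83, [297, 260, 321, 284]), (0.74, [250, 196, 288, 231]), (0.63, [189, 234, 215, 258])]
rocker [(0.67, [260, 172, 336, 188])]
stud_foot [(0.71, [259, 174, 334, 187])]
beaker [(0.89, [264, 91, 291, 121])]
vial [(0.69, [212, 159, 226, 176])]
bung [(0.73, [326, 216, 340, 228])]
```

```bash
python3 - <<'E'
import cv2
a=cv2.imread("pics/scene1.png");cv2.imwrite("pics/s1c.png",cv2.resize(a[120:270,170:370],None,fx=4,fy=4,interpolation=2))
a=cv2.imread("pics/top1.png");cv2.imwrite("pics/t1c.png",cv2.resize(a[85:295,160:400],None,fx=2.8,fy=2.8,interpolation=2)) 
E
```

```text
(no output)
```

View pics/scene1.png

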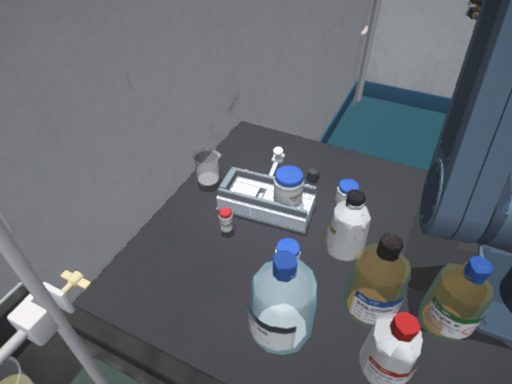

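View pics/top1.png

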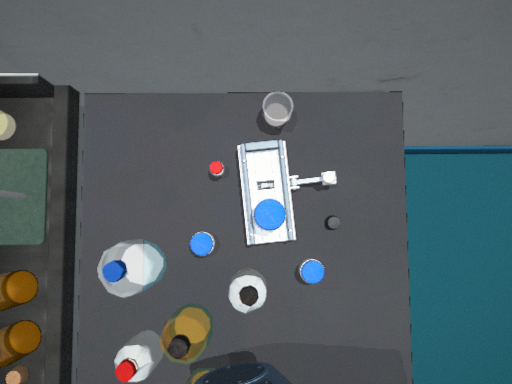

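```bash
ls pics
```

```text
s1c.png
scene1.png
t1c.png
top1.png
```

View pics/s1c.png

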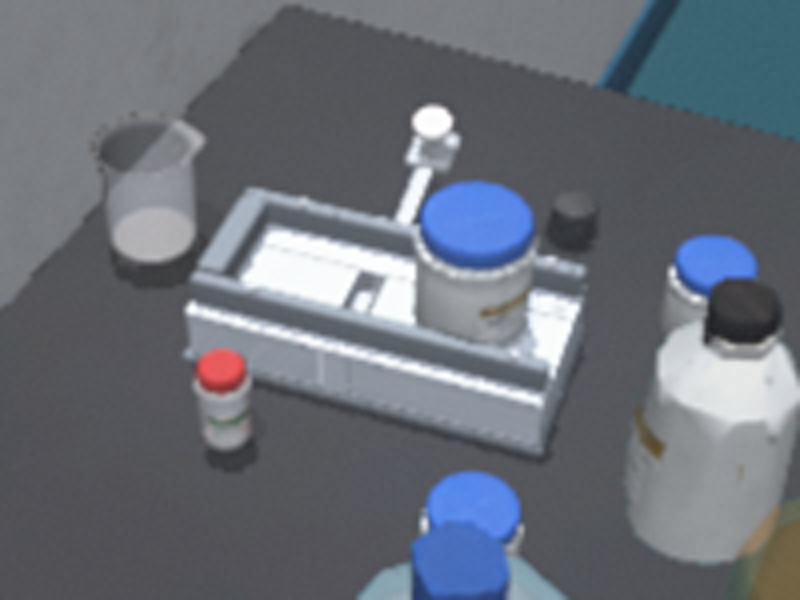

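View pics/t1c.png

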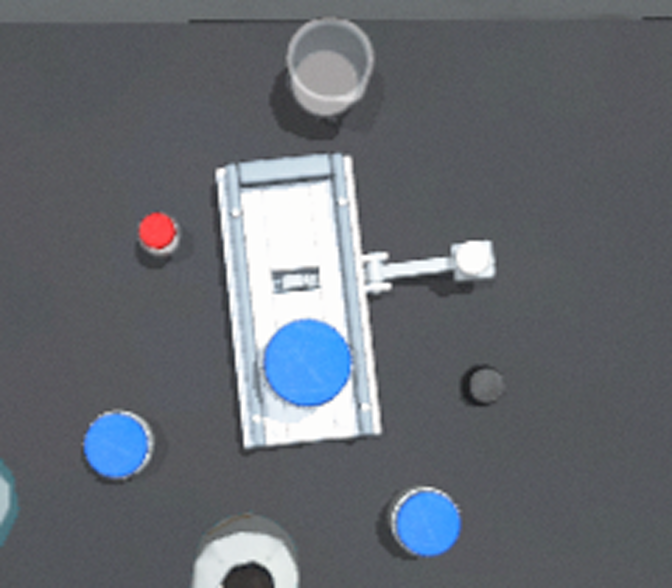

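```bash
cat > h.py <<'E'
import numpy as np,cv2
from rig import sensors,get_image,robot,search_frame
from scipy.spatial.transform import Rotation as Ro
def campose(p,s=None):
    if "R" in p: return np.array(p["R"]),np.array(p["t"])
    T=np.eye(4);T[:3,:3]=Ro.from_rotvec(s["orientation"]).as_matrix();T[:3,3]=s["eef_pos"]
    M=np.linalg.inv(T@np.array(p["T_tool_cam"]));return M[:3,:3],M[:3,3]
def ray(p,uv,z,s=None):
    R,t=campose(p,s);d=R.T@np.array([(uv[0]-p["cx"])/p["fx"],(uv[1]-p["cy"])/p["fy"],1]);c=-R.T@t
    return c+d*(z-c[2])/d[2]
def proj(p,X,s=None):
    R,t=campose(p,s);q=R@np.asarray(X)+t;return np.array([q[0]/q[2]*p["fx"]+p["cx"],q[1]/q[2]*p["fy"]+p["cy"]])
E
python3 - <<'E'
from h import *
p=get_image("top")
R,t=campose(p);print("cam",-R.T@t)
f=lambda c:(160+c[0]/2.8,85+c[1]/2.8)
for n,c,z in[("TLrail",(228,165),.06),("TRrail",(349,155),.06),("BRrail",(377,436),.06),("BLrail",(254,444),.06),("lid",(307,362),.115),("stud",(474,260),.05),("stud",(474,260),.07),("bung",(485,385),.026),("vial",(157,230),.058),("beaker",(330,55),.075),("slot",(296,278),.04),("jarA",(117,445),.06),("jarB",(427,523),.06)]:
    print(n,np.round(ray(p,f(c),z),4))
E
```

```text
cam [0.4834929  0.00926317 0.98084527]
TLrail [0.6517 0.033  0.06  ]
TRrail [ 0.6586 -0.0556  0.06  ]
BRrail [ 0.4543 -0.0731  0.06  ]
BLrail [0.4492 0.0152 0.06  ]
lid [ 0.5062 -0.0214  0.115 ]
stud [ 0.5818 -0.147   0.05  ]
stud [ 0.5797 -0.1437  0.07  ]
bung [ 0.4905 -0.1573  0.026 ]
vial [0.6045 0.085  0.058 ]
beaker [ 0.7292 -0.0416  0.075 ]
slot [ 0.5703 -0.0165  0.04  ]
jarA [0.4491 0.1133 0.06  ]
jarB [ 0.3925 -0.1078  0.06  ]
```

```bash
python3 - <<'E'
from h import *
s=sensors.read_state();print(np.round(Ro.from_rotvec(s["orientation"]).as_matrix(),3))
p=get_image("top");q=get_image("scene");
# triangulate bottle cap: top cap centre px, scene cap centre px
def tri(a,b):
    A=[];B=[]
    for c,uv in((p,a),(q,b)):
        R,t=campose(c);u=(uv[0]-c["cx"])/c["fx"];v=(uv[1]-c["cy"])/c["fy"]
        A+= [R[0]-u*R[2],R[1]-v*R[2]];B+=[u*t[2]-t[0],v*t[2]-t[1]]
    X,r,*_=np.linalg.lstsq(np.array(A),np.array(B),rcond=None);return np.round(X,4),r
f=lambda c:(160+c[0]/2.8,85+c[1]/2.8)
g=lambda c:(170+c[0]/4,120+c[1]/4)
print("whitebottle cap",tri((249,296),(356,196)))
print("stud",tri(f((474,260)),g((433,122))))
print("lid",tri(f((307,362)),g((477,220))))
print("stud foot?",tri(f((474,262)),g((433,150))))
for z in(.1,.15): print(ray(p,(267,292),z),ray(p,(248,271),z),ray(p,(248,310),z))
p=get_image("wrist");cv2.imwrite("pics/w1.png",p["img"][:,:,::-1]);print(p["T_tool_cam"],p["fx"])
E
```

```text
[[ 0.37  -0.     0.929]
 [-0.929 -0.     0.37 ]
 [-0.    -1.    -0.   ]]
whitebottle cap (array([0.3587, 0.0182, 0.1478]), array([9.05011093e-08]))
stud (array([ 0.5806, -0.1432,  0.0708]), array([2.10475768e-06]))
lid (array([ 0.5062, -0.0215,  0.1135]), array([6.28100743e-09]))
stud foot? (array([ 0.5815, -0.1474,  0.0458]), array([1.22771218e-06]))
[ 0.35905101 -0.01551604  0.1       ] [0.39872605 0.02040452 0.1       ] [0.32573984 0.02079809 0.1       ]
[ 0.36611479 -0.01410948  0.15      ] [0.40353772 0.0197721  0.15      ] [0.33469448 0.02014333 0.15      ]
[[ 9.99999958e-01 -2.41099544e-04 -1.62412541e-04 -4.34055383e-04]
 [ 8.43722867e-05 -2.93928664e-01  9.55827356e-01 -1.67422965e-01]
 [-2.78187241e-04 -9.55827329e-01 -2.93928631e-01  8.23238208e-02]
 [ 0.00000000e+00  0.00000000e+00  0.00000000e+00  1.00000000e+00]] 310.97514562793697
```

View pics/w1.png

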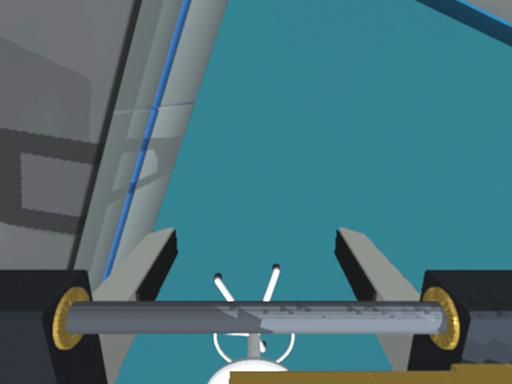

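```bash
python3 -m jog '[[[-286,-30,498,0,17,0],[-286,-30,498,0,17,0],[-286,-30,498,0,17,0],[-286,-30,498,0,17,0],[-286,-30,498,0,17,0],[-286,-30,498,0,17,0],[-286,-30,498,0,17,0],[-286,-30,498,0,17,0],[-286,-30,498,0,17,0],[-286,-30,498,0,17,0]]]' 1
```

```text
time_s: 2.0
eef_pos: [0.513, -0.1202, 0.245]
orientation: [-1.247, 1.148, -1.149]
wrist_force: [1.1, -0.1, 0.2]
grip_width: 0.0174
```

```bash
python3 -m jog '[[[-56,0,52,0,0,0],[-56,0,52,0,0,0],[-56,0,52,0,0,0],[-56,0,52,0,0,0]]]' 1
cat > look.py <<'E'
import sys
from h import *
s=sensors.read_state();p=get_image("wrist");n=sys.argv[1]
cv2.imwrite(f"pics/{n}.png",p["img"][:,:,::-1])
print(s["time_s"],np.round(s["eef_pos"],4),np.round(Ro.from_rotvec(s["orientation"]).as_matrix(),3).tolist())
import pickle;pickle.dump((s,p),open(f"pics/{n}.pkl","wb"))
E
python3 look.py w2
```

```text
time_s: 2.4
eef_pos: [0.5591, -0.0617, 0.2443]
orientation: [-1.249, 1.148, -1.147]
wrist_force: [-0.3, 0.3, 0.2]
grip_width: 0.0003
2.4 [ 0.5591 -0.0617  0.2443] [[0.084, -0.001, 0.996], [-0.996, -0.0, 0.084], [0.0, -1.0, -0.001]]
```

View pics/w2.png

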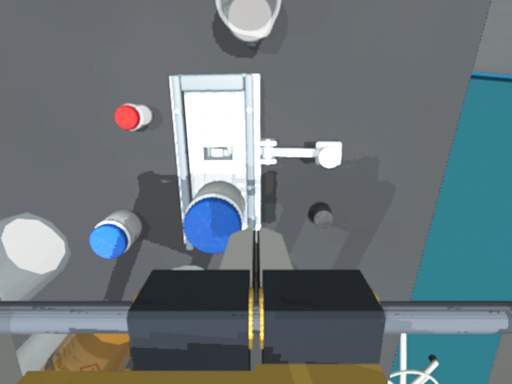

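```bash
python3 - <<'E'
import cv2
a=cv2.imread("pics/w2.png");cv2.imwrite("pics/w2c.png",cv2.resize(a[60:260,150:360],None,fx=3.0,fy=3.0,interpolation=2))
E
```

```text
(no output)
```

View pics/w2c.png

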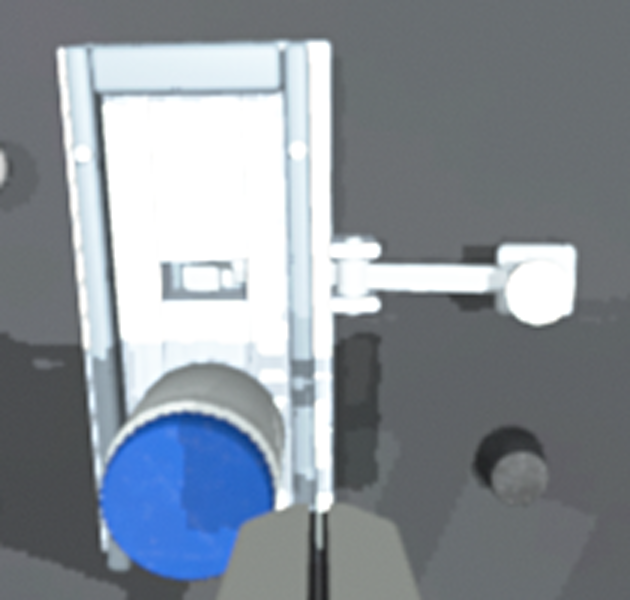

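```bash
python3 - <<'E'
from h import *;import pickle
s,p=pickle.load(open("pics/w2.pkl","rb"))
f=lambda c:(150+c[0]/3,60+c[1]/3)
for n,c,z in[("slotUL",(162,260),.04),("slotUR",(248,260),.04),("slotLL",(163,300),.04),("slotLR",(247,300),.04),("stopL",(100,92),.062),("stopR",(282,92),.062),("Lrail top out",(66,50),.06),("Lrail in top",(92,50),.06),("Rrail in top",(285,45),.06),("Rrail out top",(306,45),.06),("Rrail in 340",(291,330),.06),("Rrail out 330",(312,330),.06),("Lrail out 330",(89,330),.06),("Lrail in 330",(117,330),.06),("stud",(537,292),.071),("stud",(537,292),.06),("padcenter?",(537,277),.045),("lid",(188,492),.115),("bung",(519,477),.026)]:
    print(n,np.round(ray(p,f(c),z,s),4))
E
```

```text
slotUL [0.5774 0.0024 0.04  ]
slotUR [ 0.5802 -0.0318  0.04  ]
slotLL [0.5612 0.0014 0.04  ]
slotLR [ 0.564  -0.0324  0.04  ]
stopL [0.6394 0.0232 0.062 ]
stopR [ 0.6448 -0.0415  0.062 ]
Lrail top out [0.6525 0.0358 0.06  ]
Lrail in top [0.6533 0.0266 0.06  ]
Rrail in top [ 0.6607 -0.0414  0.06  ]
Rrail out top [ 0.6613 -0.0488  0.06  ]
Rrail in 340 [ 0.5578 -0.0512  0.06  ]
Rrail out 330 [ 0.5585 -0.0593  0.06  ]
Lrail out 330 [0.5513 0.0265 0.06  ]
Lrail in 330 [0.5522 0.0157 0.06  ]
stud [ 0.5824 -0.1409  0.071 ]
stud [ 0.5805 -0.1437  0.06  ]
padcenter? [ 0.5839 -0.1466  0.045 ]
lid [ 0.511  -0.0207  0.115 ]
bung [ 0.4914 -0.1571  0.026 ]
```

```bash
python3 -m jog '[[[-44,0,-50,0,0,0],[-44,0,-104,0,0,0],[-44,0,-104,0,0,0],[-44,40,-104,0,0,0],[-44,80,-104,0,0,0],[-44,115,-104,0,0,0],[-44,115,-104,0,0,0],[-44,115,-104,0,0,0]]]' 1; python3 - <<'E'
from h import *
for n in("scene","top"):
    p=get_image(n);a=p["img"][:,:,::-1]
    a=a[120:270,170:370] if n=="scene" else a[85:295,160:360]
    cv2.imwrite(f"pics/{n}2.png",cv2.resize(a,None,fx=2.8,fy=2.8,interpolation=2))
E
```

```text
time_s: 3.25
eef_pos: [0.4516, -0.0277, 0.1302]
orientation: [-1.247, 1.15, -1.149]
wrist_force: [-0.3, -1.1, -0.4]
grip_width: 0.0003
```

View pics/scene2.png

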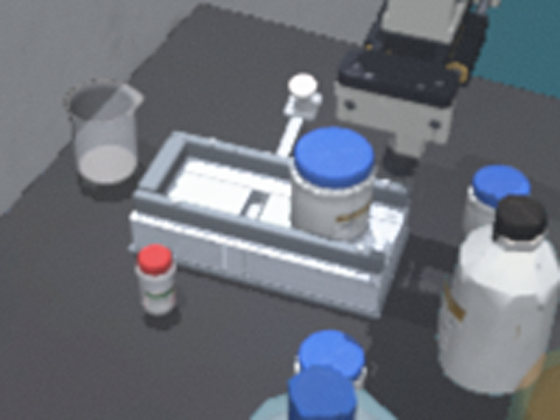

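View pics/top2.png

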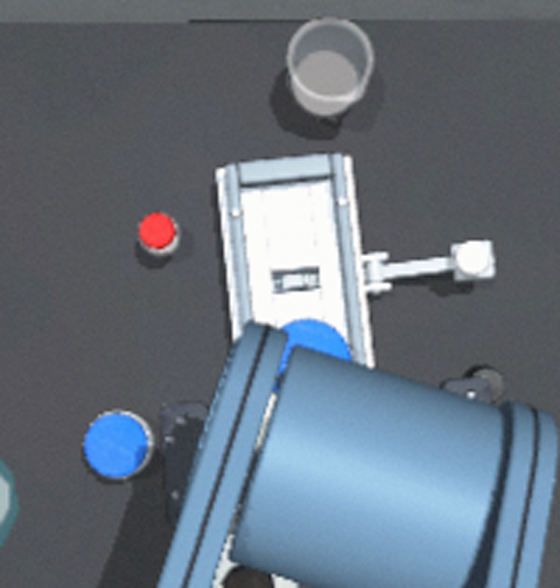

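```bash
python3 -m jog '[[[0,25,0,0,0,0],[0,50,0,0,0,0],[0,65,0,0,0,0],[0,75,0,0,0,0],[0,75,0,0,0,0],[0,75,0,0,0,0]]]' 1; python3 - <<'E'
from h import *
for n in("scene",):
    p=get_image(n);a=p["img"][:,:,::-1]
    s=sensors.read_state();print(proj(p,s["eef_pos"]),s["wrist_force"])
    a=a[120:270,170:370] 
    cv2.imwrite(f"pics/{n}3.png",cv2.resize(a,None,fx=2.8,fy=2.8,interpolation=2))
E
python3 look.py w3
```

```text
time_s: 3.95
eef_pos: [0.453, -0.027, 0.0557]
orientation: [-1.246, 1.147, -1.15]
wrist_force: [-0.5, -0.1, 0.1]
grip_width: 0.0007
[311.18295954 200.53606495] [-0.0318936   0.66058645  0.87631637]
4.0 [ 0.453  -0.0271  0.0558] [[0.082, 0.002, 0.997], [-0.997, -0.001, 0.082], [0.001, -1.0, 0.002]]
```

View pics/scene3.png

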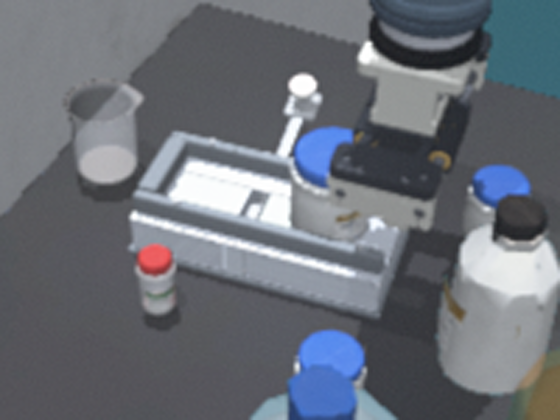

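View pics/w3.png

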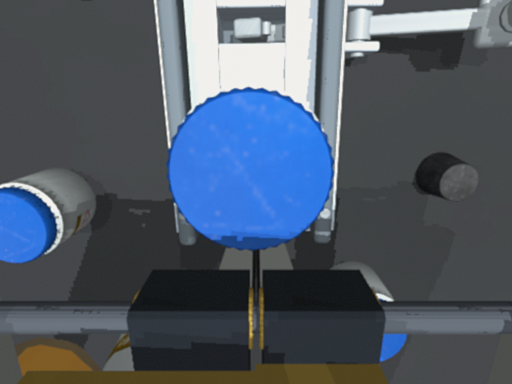

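```bash
python3 -m jog '[[[0,0,2,0,0,0],[0,0,4,0,0,0],[0,0,6,0,0,0],[0,0,8,0,0,0],[0,0,10,0,0,0],[0,0,12,0,0,0],[0,0,14,0,0,0],[0,0,16,0,0,0],[0,0,18,0,0,0],[0,0,20,0,0,0]]]' 1
```

```text
time_s: 5.05
eef_pos: [0.4717, -0.025, 0.0545]
orientation: [-1.247, 1.149, -1.148]
wrist_force: [-2.0, -0.1, 0.7]
grip_width: 0.0003
```

Contact is likely, at about 2 N. I'll continue at 40 mm/s.

```bash
python3 -m jog '[[[0,0,3,0,0,0],[0,0,7,0,0,0],[0,0,11,0,0,0],[0,0,15,0,0,0],[0,0,19,0,0,0],[0,0,23,0,0,0],[0,0,27,0,0,0],[0,0,31,0,0,0],[0,0,35,0,0,0],[0,0,38,0,0,0]]]' 1; python3 look.py w4
```

```text
time_s: 6.05
eef_pos: [0.5102, -0.0219, 0.0546]
orientation: [-1.247, 1.148, -1.149]
wrist_force: [-0.5, -0.3, 0.3]
grip_width: 0.0004
6.05 [ 0.5102 -0.0219  0.0546] [[0.082, 0.0, 0.997], [-0.997, 0.0, 0.082], [0.0, -1.0, 0.0]]
```

View pics/w4.png

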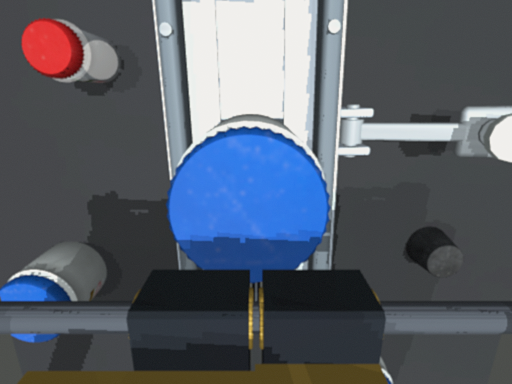

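```bash
python3 -c "
from h import *;import pickle
s,p=pickle.load(open('pics/w4.pkl','rb'));print(ray(p,(249,207),.115,s))"
python3 -m jog '[[[0,0,4,0,0,0],[0,0,9,0,0,0],[0,0,14,0,0,0],[0,0,19,0,0,0],[0,0,24,0,0,0],[0,0,29,0,0,0],[0,0,34,0,0,0],[0,0,38,0,0,0],[0,0,42,0,0,0],[0,0,44,0,0,0]]]' 1
```

```text
[ 0.5530606 -0.0154629  0.115    ]
time_s: 7.1
eef_pos: [0.5541, -0.0183, 0.0546]
orientation: [-1.247, 1.148, -1.149]
wrist_force: [-0.6, -0.6, 0.8]
grip_width: 0.0007
```

```bash
python3 -m jog '[[[0,0,2,0,0,0],[0,0,4,0,0,0],[0,0,6,0,0,0],[0,0,8,0,0,0],[0,0,9,0,0,0]]]' 1;python3 -m jog '[[[0,0,1,0,0,0],[0,0,2,0,0,0]]]' 1;python3 -m jog '[[[0,0,1,0,0,0],[0,0,1,0,0,0]]]' 1
```

```text
time_s: 7.6
eef_pos: [0.5628, -0.0176, 0.0546]
orientation: [-1.247, 1.148, -1.149]
wrist_force: [-2.0, 0.1, 0.1]
grip_width: 0.0005
time_s: 7.8
eef_pos: [0.5646, -0.0174, 0.0546]
orientation: [-1.247, 1.149, -1.148]
wrist_force: [-0.9, 0.0, 0.8]
grip_width: 0.0003
time_s: 8.0
eef_pos: [0.5658, -0.0174, 0.0546]
orientation: [-1.247, 1.148, -1.149]
wrist_force: [-0.8, 0.1, -0.2]
grip_width: 0.0006
```

```bash
for i in 1 2; do :; done; python3 -m jog '[[[0,0,1,0,0,0],[0,0,1,0,0,0]]]' 1;python3 -m jog '[[[0,0,1,0,0,0],[0,0,1,0,0,0]]]' 1; python3 look.py w5
```

```text
time_s: 8.2
eef_pos: [0.5667, -0.0173, 0.0546]
orientation: [-1.247, 1.148, -1.149]
wrist_force: [-1.0, 0.6, 0.5]
grip_width: 0.0007
time_s: 8.4
eef_pos: [0.5677, -0.0172, 0.0546]
orientation: [-1.247, 1.148, -1.149]
wrist_force: [-0.5, -0.1, 0.9]
grip_width: 0.0003
8.4 [ 0.5677 -0.0172  0.0546] [[0.082, 0.0, 0.997], [-0.997, -0.0, 0.082], [0.0, -1.0, 0.0]]
```

View pics/w5.png

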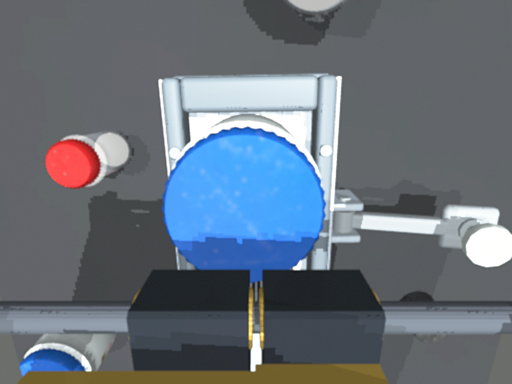

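```bash
python3 -m jog '[[[0,0,1,0,0,0],[0,0,1,0,0,0]]]' 1;python3 -m jog '[[[0,0,1,0,0,0],[0,0,1,0,0,0]]]' 1
```

```text
time_s: 8.65
eef_pos: [0.5687, -0.0171, 0.0546]
orientation: [-1.247, 1.148, -1.149]
wrist_force: [-1.4, -0.9, 0.4]
grip_width: 0.0008
time_s: 8.85
eef_pos: [0.5694, -0.017, 0.0546]
orientation: [-1.247, 1.149, -1.148]
wrist_force: [-2.2, 0.3, 0.9]
grip_width: 0.0006
```

```bash
python3 -m jog '[[[0,0,1,0,0,0],[0,0,1,0,0,0]]]' 1
```

```text
time_s: 9.05
eef_pos: [0.5694, -0.017, 0.0546]
orientation: [-1.249, 1.15, -1.147]
wrist_force: [-6.9, -0.8, 4.3]
grip_width: 0.0004
```

```bash
python3 -m jog '[[[0,0,0.4,0,0,0],[0,0,0.4,0,0,0]]]' 1
```

```text
time_s: 9.25
eef_pos: [0.5694, -0.017, 0.0546]
orientation: [-1.249, 1.151, -1.147]
wrist_force: [-5.6, -1.2, 5.6]
grip_width: 0.0008
```

```bash
python3 -m jog '[[[0,0,-3,0,0,0],[0,0,-8,0,0,0],[0,0,-16,0,0,0],[0,0,-25,0,0,0],[0,-40,-28,0,0,0],[0,-80,-28,0,0,0],[0,-120,-28,0,0,0],[0,-125,-28,0,0,0]]]' 1; python3 -m jog '[[[20,0,5,0,-8,0],[40,0,10,0,-16,0],[60,0,15,0,-24,0],[80,0,20,0,-32,0],[100,0,25,0,-40,0],[126,0,28,0,-48,0],[126,0,28,0,-56,0],[126,0,28,0,-64,0],[126,0,28,0,-72,0],[126,0,28,0,-80,0]]]' 1; python3 look.py w6;python3 - <<'E'
from h import *
p=get_image("scene");a=p["img"][:,:,::-1]
a=a[120:270,170:370] 
cv2.imwrite(f"pics/scene4.png",cv2.resize(a,None,fx=3.5,fy=3.5,interpolation=2))
E
```

```text
time_s: 10.05
eef_pos: [0.5456, -0.0199, 0.185]
orientation: [-1.242, 1.14, -1.155]
wrist_force: [0.4, -0.9, 0.4]
grip_width: 0.0005
time_s: 11.05
eef_pos: [0.5804, -0.1424, 0.1783]
orientation: [-1.569, 0.07, -0.067]
wrist_force: [-0.0, -0.1, 0.2]
grip_width: 0.0005
11.05 [ 0.5804 -0.1424  0.1783] [[0.996, -0.002, 0.087], [-0.087, 0.001, 0.996], [-0.002, -1.0, 0.001]]
```

View pics/scene4.png

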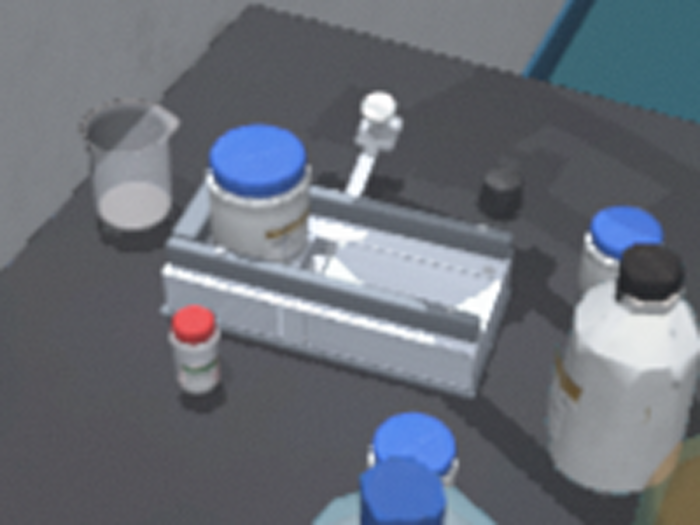

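View pics/w6.png

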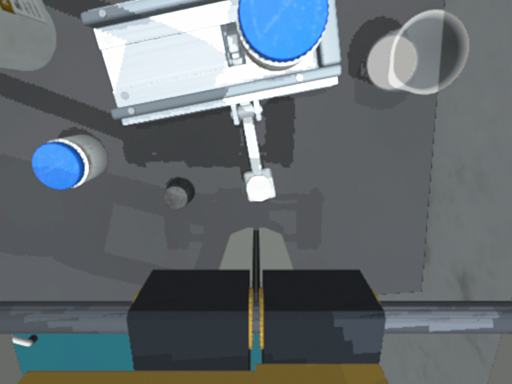

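```bash
python3 -m jog '[[[0,0,0,0,-8,0],[0,0,0,0,-10,0],[0,0,0,0,-10,0]]]' 1; python3 look.py w7; python3 - <<'E'
import cv2
a=cv2.imread("pics/w7.png");cv2.imwrite("pics/w7c.png",cv2.resize(a[0:260,180:400],None,fx=2.3,fy=2.3,interpolation=2))
E
```

```text
time_s: 11.45
eef_pos: [0.5808, -0.1423, 0.1789]
orientation: [-1.569, -0.061, 0.063]
wrist_force: [-0.7, -0.1, -0.6]
grip_width: 0.0003
11.45 [ 0.5808 -0.1423  0.1789] [[0.997, -0.001, -0.079], [0.079, 0.0, 0.997], [-0.001, -1.0, 0.0]]
```

View pics/w7c.png

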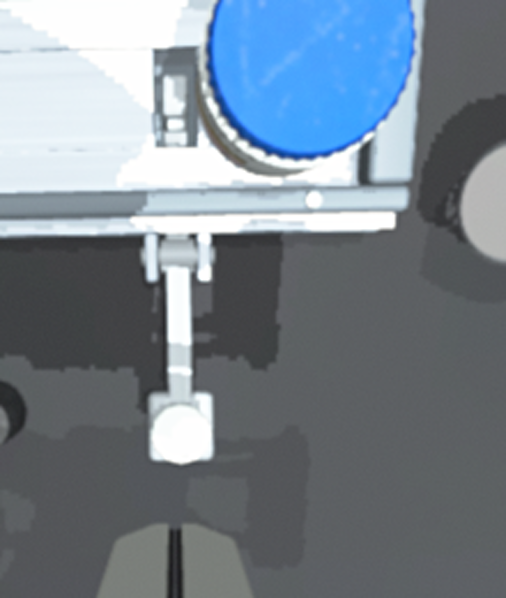

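```bash
python3 - <<'E'
from h import *;import pickle
s,p=pickle.load(open("pics/w7.pkl","rb"))
for z in(.06,.065,.071,.075): print(z,ray(p,(180+182/2.3,433/2.3),z,s))
E
```

```text
0.06 [ 0.58414246 -0.14437973  0.06      ]
0.065 [ 0.58397347 -0.14290679  0.065     ]
0.071 [ 0.58377068 -0.14113926  0.071     ]
0.075 [ 0.58363549 -0.1399609   0.075     ]
```

```bash
python3 -m jog '[[[2,35,0,0,0,0],[2,65,0,0,0,0],[2,85,0,0,0,0],[2,95,0,0,0,0],[2,95,0,0,0,0],[2,95,0,0,0,0]]]' 1;python3 -m jog '[[[0,2,0,0,0,0],[0,4,0,0,0,0],[0,4,0,0,0,0]]]' 1
```

```text
time_s: 12.1
eef_pos: [0.5838, -0.1426, 0.0853]
orientation: [-1.57, -0.064, 0.063]
wrist_force: [0.7, -0.1, 0.2]
grip_width: 0.0006
time_s: 12.4
eef_pos: [0.5835, -0.1424, 0.081]
orientation: [-1.57, -0.065, 0.064]
wrist_force: [0.8, -0.1, -0.4]
grip_width: 0.0006
```

```bash
python3 -m jog '[[[0,2,0,0,0,0],[0,3,0,0,0,0]]]' 1
```

```text
time_s: 12.6
eef_pos: [0.5833, -0.1423, 0.0776]
orientation: [-1.57, -0.065, 0.064]
wrist_force: [-0.1, -0.7, -1.2]
grip_width: 0.0005
```

```bash
python3 -m jog '[[[0,2,0,0,0,0],[0,3,0,0,0,0]]]' 1
```

```text
time_s: 12.8
eef_pos: [0.5832, -0.1423, 0.0743]
orientation: [-1.57, -0.064, 0.065]
wrist_force: [-0.3, -0.3, -0.2]
grip_width: 0.0007
```

```bash
python3 -m jog '[[[0,1,0,0,0,0],[0,2,0,0,0,0]]]' 1
```

```text
time_s: 13.0
eef_pos: [0.5834, -0.1427, 0.0728]
orientation: [-1.571, -0.065, 0.064]
wrist_force: [-0.6, -2.4, 2.4]
grip_width: 0.0003
```

```bash
python3 -m jog '[[[0,1,0,0,0,0],[0,2,0,0,0,0]]]' 1
```

```text
time_s: 13.2
eef_pos: [0.5837, -0.1429, 0.0711]
orientation: [-1.571, -0.065, 0.064]
wrist_force: [-0.8, -2.6, 4.4]
grip_width: 0.0006
```

```bash
python3 -m jog '[[[0,1,0,0,0,0],[0,2,0,0,0,0]]]' 1
```

```text
time_s: 13.4
eef_pos: [0.5839, -0.143, 0.0692]
orientation: [-1.571, -0.066, 0.063]
wrist_force: [-0.9, -2.7, 5.4]
grip_width: 0.0003
```

```bash
python3 -m jog '[[[0,1,-0.7,0,0,0],[0,2,-1.4,0,0,0],[0,3,-1.8,0,0,0],[0,4,-2.2,0,0,0]]]' 1
```

```text
time_s: 13.8
eef_pos: [0.5841, -0.145, 0.0653]
orientation: [-1.571, -0.066, 0.063]
wrist_force: [-0.4, -2.9, 6.7]
grip_width: 0.0002
```

```bash
python3 -m jog '[[[0,1,-0.4,0,0,0],[0,2,-0.8,0,0,0],[0,3,-1.2,0,0,0],[0,4,-1.6,0,0,0]]]' 1
```

```text
time_s: 14.2
eef_pos: [0.5843, -0.1468, 0.0613]
orientation: [-1.571, -0.066, 0.063]
wrist_force: [-0.5, -2.6, 5.2]
grip_width: 0.0004
```

```bash
python3 -m jog '[[[0,1,-0.5,0,0,0],[0,2,-1,0,0,0],[0,3,-1.5,0,0,0],[0,4,-2,0,0,0]]]' 1
```

```text
time_s: 14.6
eef_pos: [0.5844, -0.1486, 0.0569]
orientation: [-1.571, -0.066, 0.063]
wrist_force: [1.3, -2.0, 3.9]
grip_width: 0.0006
```

```bash
python3 -m jog '[[[0,1,-0.4,0,0,0],[0,2,-0.8,0,0,0],[0,3,-1.2,0,0,0],[0,4,-1.6,0,0,0]]]' 1
```

```text
time_s: 15.0
eef_pos: [0.5829, -0.1489, 0.0517]
orientation: [-1.568, -0.063, 0.066]
wrist_force: [-0.2, -0.3, -1.6]
grip_width: 0.0001
```

```bash
python3 -m jog '[[[0,2,-1,0,0,0],[0,4,-2,0,0,0],[0,6,-4,0,0,0],[0,7,-4,0,0,0]]]' 1
```

```text
time_s: 15.4
eef_pos: [0.584, -0.1538, 0.0452]
orientation: [-1.57, -0.064, 0.065]
wrist_force: [-0.1, 0.1, 0.5]
grip_width: 0.0003
```

```bash
python3 look.py w8;python3 - <<'E'
from h import *
p=get_image("scene");a=p["img"][:,:,::-1]
a=a[120:270,170:370] 
cv2.imwrite(f"pics/scene5.png",cv2.resize(a,None,fx=3.5,fy=3.5,interpolation=2))
E
```

```text
15.4 [ 0.584  -0.1538  0.0452] [[0.997, -0.001, -0.082], [0.082, 0.0, 0.997], [-0.0, -1.0, 0.0]]
```

View pics/scene5.png

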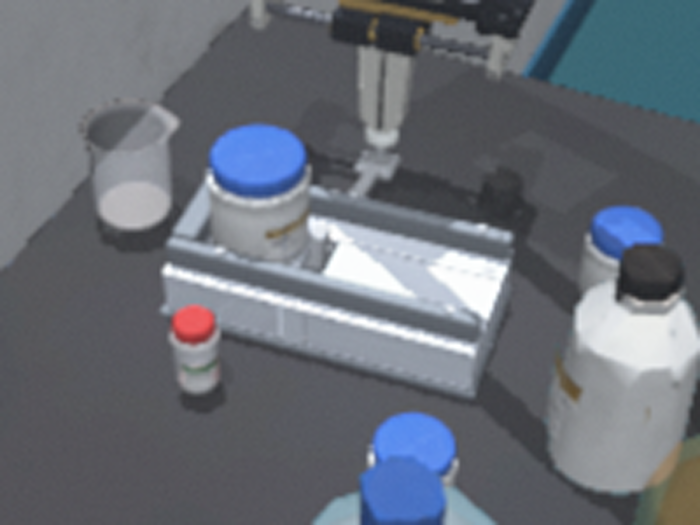

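View pics/w8.png

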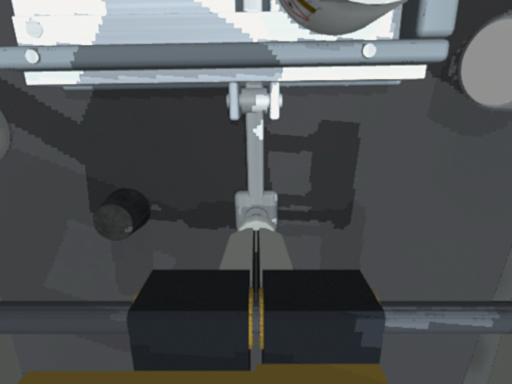

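The pawl is standing behind the jar and the paddle has snapped down, with the stud under the finger. I'll press on by feel.

```bash
python3 -m jog '[[[0,1,0,0,0,0],[0,2,-0.5,0,0,0]]]' 1
```

```text
time_s: 15.7
eef_pos: [0.5843, -0.1542, 0.0436]
orientation: [-1.57, -0.065, 0.064]
wrist_force: [-0.2, 0.2, -0.9]
grip_width: 0.0007
```

```bash
python3 -m jog '[[[0,1,-0.5,0,0,0],[0,1,-0.5,0,0,0]]]' 1
```

```text
time_s: 15.9
eef_pos: [0.5842, -0.1547, 0.0425]
orientation: [-1.57, -0.064, 0.065]
wrist_force: [0.1, -0.9, 0.7]
grip_width: 0.0009
```

```bash
python3 -m jog '[[[0,1,-0.5,0,0,0],[0,1,-0.5,0,0,0]]]' 1
```

```text
time_s: 16.1
eef_pos: [0.5844, -0.1552, 0.0416]
orientation: [-1.57, -0.065, 0.064]
wrist_force: [0.9, 0.2, 0.1]
grip_width: 0.0007
```

```bash
python3 -m jog '[[[0,1,-0.5,0,0,0],[0,1,-0.5,0,0,0]]]' 1
```

```text
time_s: 16.3
eef_pos: [0.5845, -0.1557, 0.0406]
orientation: [-1.57, -0.065, 0.064]
wrist_force: [0.1, -0.3, 0.6]
grip_width: 0.0003
```

```bash
python3 -m jog '[[[0,1,0,0,0,0],[0,1,0,0,0,0]]]' 1
```

```text
time_s: 16.5
eef_pos: [0.5845, -0.1558, 0.0396]
orientation: [-1.57, -0.065, 0.064]
wrist_force: [0.3, 1.3, 0.9]
grip_width: 0.0003
```

```bash
python3 -m jog '[[[0,1,0,0,0,0],[0,1,0,0,0,0]]]' 1
```

```text
time_s: 16.7
eef_pos: [0.5845, -0.1559, 0.0387]
orientation: [-1.57, -0.065, 0.064]
wrist_force: [0.4, 0.0, 2.6]
grip_width: 0.0005
```

```bash
python3 -m jog '[[[0,0.7,0,0,0,0],[0,0.7,0,0,0,0]]]' 1
```

```text
time_s: 16.9
eef_pos: [0.5846, -0.1559, 0.0383]
orientation: [-1.57, -0.065, 0.064]
wrist_force: [-0.9, -0.7, 4.2]
grip_width: 0.0004
```

```bash
python3 -m jog '[[[0,0.7,0,0,0,0],[0,0.7,0,0,0,0]]]' 1
```

```text
time_s: 17.1
eef_pos: [0.5847, -0.1559, 0.0381]
orientation: [-1.57, -0.065, 0.064]
wrist_force: [-1.7, -0.4, 8.0]
grip_width: 0.0005
```

```bash
python3 -m jog '[[[0,0.7,0,0,0,0],[0,0.7,0,0,0,0]]]' 1
```

```text
time_s: 17.3
eef_pos: [0.5847, -0.1559, 0.038]
orientation: [-1.571, -0.065, 0.064]
wrist_force: [-2.6, 1.2, 11.4]
grip_width: 0.0003
```

```bash
python3 -m jog '[[[0,0.7,0,0,0,0],[0,0.7,0,0,0,0]]]' 1
```

```text
time_s: 17.5
eef_pos: [0.5848, -0.1559, 0.0378]
orientation: [-1.571, -0.066, 0.064]
wrist_force: [-3.3, 1.0, 15.6]
grip_width: 0.0004
```

```bash
python3 -m jog '[[[0,-1,0,0,0,0],[0,-3,0,0,0,0],[0,-8,0,0,0,0],[0,-30,0,0,0,0],[0,-70,0,0,0,0],[0,-110,0,0,0,0],[0,-150,0,0,0,0],[0,-150,0,0,0,0]]]' 1;python3 look.py w9;python3 - <<'E'
from h import *
p=get_image("scene");a=p["img"][:,:,::-1]
a=a[120:270,170:370] 
cv2.imwrite(f"pics/scene6.png",cv2.resize(a,None,fx=4,fy=4,interpolation=2))
import pickle
print(p["R"].shape);pickle.dump(p,open("pics/sc6.pkl","wb"))
E
```

```text
time_s: 18.3
eef_pos: [0.5875, -0.157, 0.1922]
orientation: [-1.575, -0.072, 0.057]
wrist_force: [0.8, -0.2, 0.7]
grip_width: 0.0005
18.3 [ 0.5875 -0.157   0.1922] [[0.997, 0.01, -0.082], [0.082, -0.005, 0.997], [0.01, -1.0, -0.005]]
(3, 3)
```

View pics/scene6.png

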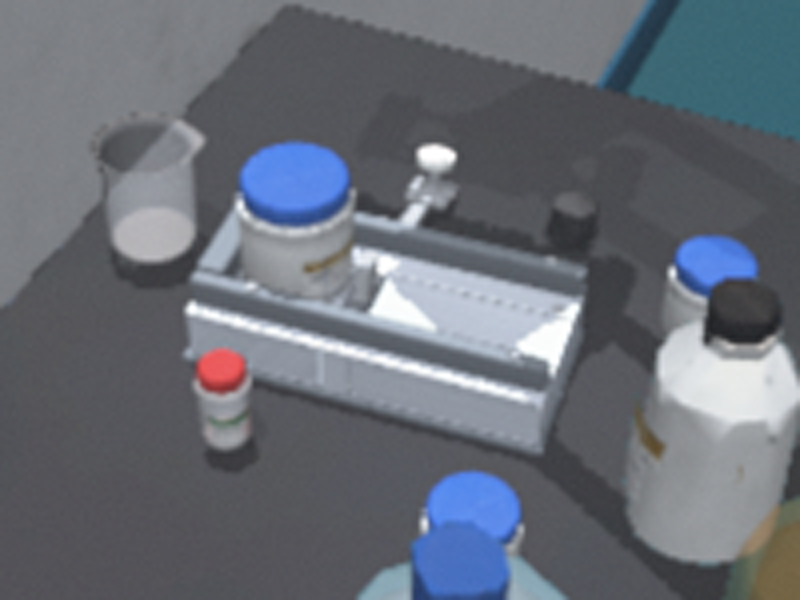

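View pics/w9.png

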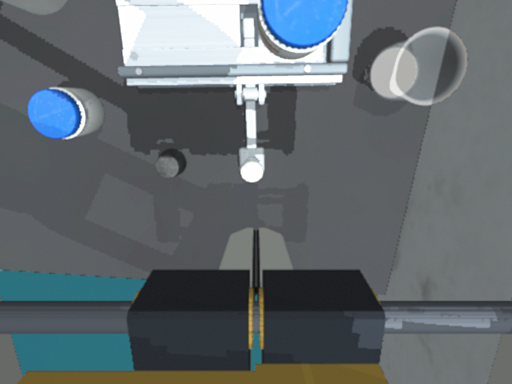

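```bash
python3 - <<'E'
from h import *;import pickle
s,w=pickle.load(open("pics/w9.pkl","rb"));q=pickle.load(open("pics/sc6.pkl","rb"))
for n,uw,c in(("stud",(252,171),(437,156)),("lid",(305,8),(296,180))):
    us=(170+c[0]/4,120+c[1]/4);A=[];B=[]
    for p,uv,S in((w,uw,s),(q,us,None)):
        R,t=campose(p,S);u=(uv[0]-p["cx"])/p["fx"];v=(uv[1]-p["cy"])/p["fy"]
        A+=[R[0]-u*R[2],R[1]-v*R[2]];B+=[u*t[2]-t[0],v*t[2]-t[1]]
    print(n,np.linalg.lstsq(np.array(A),np.array(B),rcond=None)[0],ray(q,us,.114))
p=get_image("top");cv2.imwrite("pics/top6.png",cv2.resize(p["img"][85:295,160:360,::-1],None,fx=2.8,fy=2.8,interpolation=2))
for l in("beaker","vial","bung","jar"):
    print(l,[(round(d["conf"],2),[round(float(x)) for x in d["box"]]) for d in search_frame(p,l)])
E
```

```text
stud [ 0.58320513 -0.15278829  0.0366082 ] [ 0.5463061  -0.06179726  0.114     ]
lid [ 0.61045034 -0.0131358   0.11013887] [ 0.60702959 -0.00905327  0.114     ]
beaker [(0.98, [262, 93, 293, 122])]
vial [(0.74, [212, 160, 223, 177])]
bung []
jar [(0.86, [191, 233, 214, 257]), (0.81, [244, 143, 280, 183])]
```

View pics/top6.png

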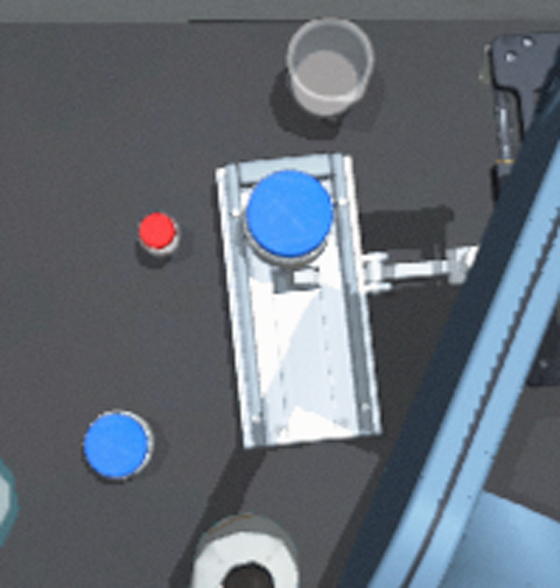

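```bash
python3 -c "
from rig import robot;print(robot.close_job())"
```

```text
the job is handed in; nothing more can be done
None
```

The jar is home against the end stop, the seesaw catch is down on its own stop, and the job is handed in at about 18 s of the 54 s allowed.

- **Jar:** I pushed it along the channel with the shut fingers at about 1–2 N. It stopped dead at the end stop, where the force rose to about 7 N. A final measurement puts it at (0.610, -0.013) m, which matches the home position I worked out from the pictures.
- **Catch:** The finger met the stud at a height of about 73 mm. The catch resisted with about 7 N, then snapped over at roughly 55 mm. I pressed on to a firm stop at 38 mm, a total drop of about 35 mm as specified.
- **Force limit:** The last press on the stop read 15.6 N vertically, about 16 N in all. That is slightly over the 15 N guideline, and I backed off straight away.
- **Last checks:** With the arm lifted clear, the stud stayed down at about 37 mm and the pawl stands up behind the jar. The beaker and vial look unmoved. The arm hid the bung from the top camera at the end, so the network did not find it there, but the scene and wrist pictures show it in place.

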